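# Set a straightedge against two stops and weight it

## Robot

A 6-joint arm with a two-finger parallel gripper is mounted at the origin on a cart in front of the work surface, level with it; the furniture and walls round the work are solid. World frame = base frame: x ahead of the robot, y to its left, z up, the work surface at z = 0. Lengths are in mm, angles in rad, forces in N, time in s.
With the tool pointing down it reaches from about 400 to 925 mm from the base axis. Payload 12.5 kg.
Tool frame: the origin (TCP) lies at the centre of the arm's flange, where the gripper is bolted on; the fingertips stand 190 mm ahead of it and the grasp point (between the pads) lies 171 mm ahead of it; z points along the fingers, y is the line along which they close (so a half turn about z gives the same grasp; the last joint's range is limited). The gripper opens to 95 mm and grips with 3 to 60 N. Pads are 20 mm wide; open, the fingers measure 119 mm over their backs; the gripper's body (75 mm by 180 mm) begins 59 mm behind the grasp point.
Start: joints at [1.199, 0.491, 1.559, -0, 1.092, -0.106], TCP at [164.152, 603.058, 404.761] pointing down, gripper open.
Joint ranges: [-3.1, 3.1], [-0.84, 2.19], [0.05, 2.79], [-1.13, 4.28], [0.06, 2.93], [-2.69, 2.69]. Speed limits (rad/s): [2.22, 2.22, 2.79, 3.14, 3.14, 3.14].

## Interface

Orientations are given as [roll, pitch, yaw] about the fixed x, y, z axes, in that order (R = Rz(yaw) Ry(pitch) Rx(roll)).
In Python, from cell import env, read_camera, search_frame, cut_out gives the robot as it stands. The module is installed in compiled form; this text tells all that it offers.
- The arm moves only by the tool move_arm, never from a script. Its argument "commands" is a list of rows, each a list of 3 entries, a list of its own where there are three numbers: the shift along the world's x, y, z normalised to -1 to 1, where 1 is 0.03 m, then the turn about the world's z normalised to -1 to 1, where 1 is 0.08 rad, then the opening, from -1 (shut) to 1 (fully open), so that 0 is half open. A call has 1 to 20 rows; each row shifts and turns the commanded pose from where the row before left it; what a row does not reach is not made up. A row lasts 1/12 s, in which the tool goes at most 41.7 mm and 7.16 degrees, less where a joint would pass 70% of its speed; a pose out of reach is approached as far as the arm can. A call with a number of a shift or a turn outside -1 to 1 is refused whole. A call with a gripper value outside its range is refused whole. The fingers move at their own pace and stop on an object; the grip force is fixed at half the most. Time passes only in rows, so rows that do not move let the fingers close. It gives the time, the measured TCP pose, the force, the opening and the grip force at its end, in the units of the state.
- env.state(): the state, without advancing time (a new reading comes with each control period).
- read_camera(name): name is "scene" or "side" or "wrist"; returns a dict with "image" (400x640x3 uint8, red, green, blue), "fx", "fy", "cx", "cy" (pixels), "rvec" (rotation vector, rad) and "tvec" (3), from world to camera coordinates, as OpenCV has them. Camera axes: x right, y down, z forward; pixel columns grow to the right and rows downward; lengths in mm; the calibration is good to about 2 mm. The wrist camera is an equidistant fisheye: a pixel r from the principal point sees the ray r / f radians off the axis. A picture is of the moment at which its call begins. There is no depth.
- env.job_done(): hands the job in; it is judged then, once.
Trained networks look in a picture, given as the dict that the camera call returned (one of the last four; its "shot" number tells which), for a name from the list of things; names that differ only in an ending like _2 or _b are one class to them, and where a whole thing is asked for, a point or a joint stands for the part that bears it (a point fixed in the world has none). Each returns a list of dicts, best first, with "confidence" (0 to 1); they miss things now and then, are a little off and sometimes report something else, mostly with a low value. They report only what shows in the picture. A call takes as long as a camera call. They do not tell look-alikes from the thing itself.
- search_frame(thing, picture): "at" ([column, row] in pixels, amid what is visible of it).
- cut_out(thing, picture): "region" (400x640 bool, what is visible of it) and "at" ([column, row] in pixels, amid what is visible of it).
The state is a dict: "t": time; "joints": joint angles; "qvel": joint speeds; "tau": joint torques, N m; "eef_pos": TCP position; "tcp_rot": TCP orientation; "ft_force": force on the tool from outside, world axes, zero at the start; "moment": the same for the moment, N m; "opening": opening from 0.0 (shut) to 1.0 (fully open); "grip_force": force on a finger pad.
Only numpy, scipy, OpenCV 4.12 (cv2) and the standard library are available. Lean on these libraries where they do the work, as an engineer would, in place of code of your own. Each camera call takes 0.05 s, during which the arm holds its last target. There are 200 camera calls.

## Task

On the plywood setting-out board, slide the straightedge gently towards the two stop blocks until its long edge bears on the tips of both adjusting screws at once. Then pick up the one ink tin that is taller than it is wide and set it gently, upright and centred across the width, on the straightedge as a weight, leaving the edge still against both screws. The screws are a fine setting, so only touch them with a light push of a few newtons, and leave the other tins, the marker and the scraper where they are.

Things in the scene. Friction and masses are not known exactly. Their poses are not given: they have to be found in the camera images.
- board: fixed plywood board 250 x 320 x 12 mm lying on the counter; origin at the centre of its underside, x along the 250 mm side (away from the robot), y along the 320 mm side, top face 12 mm above the origin
- stop_left: left (+y) aluminium stop block fixed on the board's far part, 30 (x) x 26 (y) x 18 mm high, 21 mm with its button; origin centre of underside. From its -x face, 6 mm above the board, a fixed screw with an 8 mm domed tip points to the straightedge; its foremost point is 19 to 49 mm from the origin along -x, set anew each time for each stop and not measured: find it by touch
- stop_right: the like stop block on the right (-y), same sizes, with its own screw setting; the two blocks stand 146 to 190 mm apart (y) and not at the same depth
- straightedge: loose flat aluminium bar 50 (x) x 250 (y) x 10 mm (z), plain square edges, fine graduations and a dark hanging hole at one end, about 0.3 kg, lying on the board's near half; origin at the centre of its underside, x across its width, y along its length. Either long edge may be used
- ink_tin_4: the weight: closed round tin 53 mm in diameter and 61 mm high, the narrowest and the only one taller than wide, about 0.45 kg, upright on the counter to the right of the board; origin at the centre of its underside
- ink_tin_1: bystander: closed round tin 69 mm in diameter, 53 mm high; origin at the centre of its underside
- ink_tin_2: bystander: closed round tin 69 mm in diameter, 53 mm high, at the back of the counter behind the board; origin at the centre of its underside
- ink_tin_3: bystander: closed round tin 61 mm in diameter, 46 mm high; origin at the centre of its underside
- marker_1: bystander: marker pen 12 x 108 x 12 mm lying on the counter near its front edge; origin under its middle
- ink_scraper: bystander: flat scraper 37 x 117 x 14 mm lying on the counter near its front edge; origin under its middle
Not all that is in view belongs to the job. What is shaped like the ink_tin_4 but red is not meant.

How it is judged (in metres and radians):
On the way, in this order (a step that is already met when the one before it is completed fails the run):
1. the straightedge lies flat on the board with one long edge against both screw tips at once (((x of stop_left_tip in the frame of straightedge between 0.024 and 0.0305 m and y of stop_left_tip in the frame of straightedge between -0.125 and 0.125 m and x of stop_right_tip in the frame of straightedge between 0.024 and 0.0305 m and y of stop_right_tip in the frame of straightedge between -0.125 and 0.125 m) or (x of stop_left_tip in the frame of straightedge between -0.0305 and -0.024 m and y of stop_left_tip in the frame of straightedge between -0.125 and 0.125 m and x of stop_right_tip in the frame of straightedge between -0.0305 and -0.024 m and y of stop_right_tip in the frame of straightedge between -0.125 and 0.125 m)) and angle between straightedge's own z axis and vertical below 0.03 rad and z of straightedge in the frame of board between 0.01 and 0.014 m), for 0.3 s.
2. the tall narrow tin stands on the straightedge (contact force between ink_tin_4 and straightedge above 1.5 N and angle between ink_tin_4's own z axis and vertical below 0.06 rad and z of ink_tin_4 in the frame of straightedge between 0.008 and 0.013 m), for 0.3 s.
At the end, for the whole second after the job is handed in: the straightedge lies flat on the board, one long edge within 1.5 mm of both screw tips, and the tall narrow tin stands upright on it, released and at rest, its centre within 12 mm of the straightedge's long middle line (all of step 1 and all of step 2 and x of ink_tin_4 in the frame of straightedge between -0.012 and 0.012 m and linear speed of each of straightedge, ink_tin_4 below 0.01 m/s); the robot touches nothing.
It fails at once if a screw is pressed with more than 6 N (contact force between any of stop_left, stop_right and anything else above 6 N).
It fails at once if the tin is banged down or pressed onto the straightedge with more than 45 N (contact force between ink_tin_4 and straightedge above 45 N).
It fails at once if another tin, the marker or the scraper is moved by more than 20 mm (distance of any of ink_tin_1, ink_tin_2, ink_tin_3, marker_1, ink_scraper from where it was at the start of the episode above 0.02 m).
It also fails if it takes over 72 s, if anything falls off the work surface, if the arm or the gripper's body presses on something with over 40 N, if the wrist force passes 120 N, or if a joint passes its speed limit or range.

## Working session

There is one attempt and no reset: what is moved stays moved. The work goes in short steps, Python scripts to look and compute and a tool call to move; the robot and the scene stay as the last step left them, time stands still between calls to the robot, and variables do not carry over. Pictures are saved under pics/ and viewed, at most 10 in all, crops included, and the job is handed in when it is done.

Besides the shell and the picture viewer there is one more tool, called as a command line: name --argument value ..., lists and objects as JSON in quotes. move_arm: Moves the arm, as the interface text tells. Its arguments: {"type":"object","properties":{"commands":{"type":"array","items":{"type":"array"}}},"required":["commands"]}

```bash
mkdir -p pics; cat > h.py <<'E'
import numpy as np, cv2
from cell import env, read_camera, search_frame, cut_out
def save(p,name): cv2.imwrite('pics/'+name,p['image'][:,:,::-1])
def ray(p,uv,fish=False):
    R,_=cv2.Rodrigues(np.array(p['rvec'],float)); t=np.array(p['tvec'],float).ravel()
    x=(uv[0]-p['cx'])/p['fx']; y=(uv[1]-p['cy'])/p['fy']
    if fish:
        r=np.hypot(x,y); s=np.sin(r)/r if r>1e-9 else 1.; d=np.array([x*s,y*s,np.cos(r)])
    else: d=np.array([x,y,1.])
    return -R.T@t, R.T@(d/np.linalg.norm(d))
def onz(p,uv,z,fish=False):
    c,d=ray(p,uv,fish); return c+d*(z-c[2])/d[2]
def tri(rs):
    A=0;b=0
    for c,d in rs:
        M=np.eye(3)-np.outer(d,d); A=A+M; b=b+M@c
    X=np.linalg.solve(A,b); return X,[round(float(np.linalg.norm((np.eye(3)-np.outer(d,d))@(X-c))),1) for c,d in rs]
def proj(p,X,fish=False):
    R,_=cv2.Rodrigues(np.array(p['rvec'],float)); q=R@np.array(X,float)+np.array(p['tvec'],float).ravel()
    if fish:
        r=np.hypot(q[0],q[1]); th=np.arctan2(r,q[2]); q=np.array([q[0]/r*th,q[1]/r*th,1])
    return np.array([p['cx']+p['fx']*q[0]/q[2],p['cy']+p['fy']*q[1]/q[2]])
E
python3 - <<'E'
from h import *
np.set_printoptions(precision=1,suppress=True)
s=env.state(); print(s)
for n in ['scene','side','wrist']:
    p=read_camera(n); save(p,n+'0.png'); print(n,p['fx'],p['cx'],p['cy'],ray(p,(p['cx'],p['cy']),n=='wrist'))
    for th in ['board','stop_left','straightedge','ink_tin_4','marker_1','ink_scraper']:
        print(th,[(round(d['confidence'],2),np.round(d['at']).tolist()) for d in search_frame(th,p)])
E
```

```text
{'t': 0.0, 'joints': array([ 1.2,  0.5,  1.6, -0. ,  1.1, -0.1]), 'qvel': array([-0., -0., -0.,  0.,  0.,  0.]), 'tau': array([  0. , -61.3, -25.8,   0.1,   0. ,  -0. ]), 'eef_pos': array([164.1, 603. , 404.1]), 'tcp_rot': array([-3.1, -0. ,  2.9]), 'ft_force': array([-0.3, -0.2,  0.3]), 'moment': array([-0.,  0., -0.]), 'grip_force': 0.0, 'opening': 0.9962947132248526}
scene 463.3803733641556 323.147634792104 202.9461501612257 (array([ 208. , -619. ,  938.9]), array([ 0.3,  0.4, -0.8]))
board [(0.68, [295.0, 181.0])]
stop_left [(0.46, [305.0, 141.0])]
straightedge [(0.81, [269.0, 186.0])]
ink_tin_4 [(0.93, [401.0, 172.0]), (0.84, [413.0, 240.0]), (0.67, [385.0, 285.0]), (0.57, [358.0, 240.0])]
marker_1 [(0.75, [251.0, 249.0]), (0.27, [206.0, 193.0])]
ink_scraper [(0.61, [206.0, 194.0])]
side 421.80408080681696 325.167120198598 195.04337765117282 (array([506.4, 482.4, 602.2]), array([ 0.1, -0.7, -0.7]))
board [(0.67, [324.0, 270.0])]
stop_left [(0.81, [267.0, 271.0])]
straightedge [(0.95, [366.0, 265.0]), (0.69, [435.0, 218.0])]
ink_tin_4 [(0.83, [352.0, 132.0]), (0.73, [246.0, 179.0]), (0.67, [336.0, 162.0]), (0.64, [304.0, 140.0]), (0.58, [396.0, 161.0])]
marker_1 [(0.68, [435.0, 220.0]), (0.46, [245.0, 179.0])]
ink_scraper [(0.83, [442.0, 305.0])]
wrist 309.70691628693146 321.74372774131916 198.57551132336707 (array([ 95.2, 621.3, 385.7]), array([ 0.2, -0.1, -1. ]))
board []
stop_left []
straightedge [(0.59, [59.0, 395.0])]
ink_tin_4 [(0.56, [33.0, 367.0]), (0.55, [40.0, 391.0])]
marker_1 []
ink_scraper []
```

View pics/scene0.png

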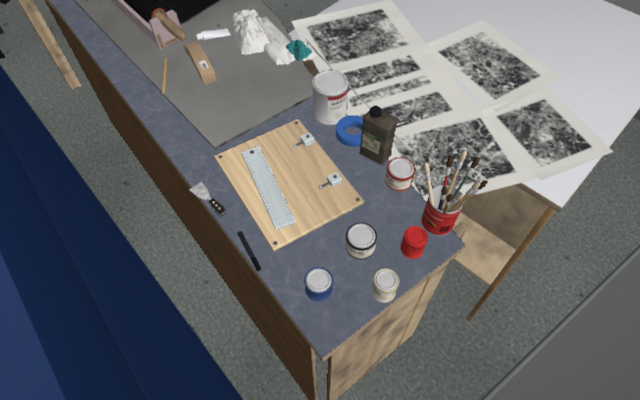

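View pics/side0.png

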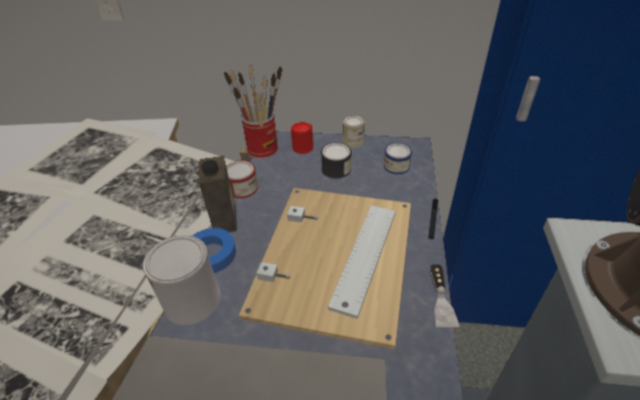

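Scene view: the board is around (290,181), the straightedge around (268,187), and the stops at (305,141) and (333,181). These could be taken for the weight (scene pixels):
- cream tin (385,285), side view (353,131)
- plain red can (413,242), excluded because it is red
- black tin (361,240), which is wide
- blue tin (318,284), which is wide
- red/white tin (400,173), which is wide and at the back

I choose the cream tin and will check it in a close crop.

```bash
python3 - <<'E'
from h import *
np.set_printoptions(precision=1,suppress=True)
S=read_camera('scene'); D=read_camera('side')
a=S['image'][205:310,290:440]; b=D['image'][105:180,280:430]
a=cv2.resize(a,None,fx=4,fy=4,interpolation=cv2.INTER_CUBIC)[:,:,::-1]
cv2.imwrite('pics/crop1.png',a)
# board/straightedge
def quad(p,name,z):
    for d in cut_out(name,p)[:1]:
        m=d['region'].astype(np.uint8); c=max(cv2.findContours(m,0,1)[0],key=cv2.contourArea)
        w=np.array([onz(p,q[0],z)[:2] for q in c],np.float32); r=cv2.minAreaRect(w)
        print(name,d['confidence'],m.sum(),r,'\n',cv2.boxPoints(r))
for n,p in (('S',S),('D',D)):
    print(n); quad(p,'straightedge',22); quad(p,'board',12)
    for th in ['ink_tin_4','stop_left']:
        for d in cut_out(th,p):
            m=d['region']; v,u=np.nonzero(m)
            print(th,round(d['confidence'],2),np.round(d['at']),'box',u.min(),u.max(),v.min(),v.max(),'onz', onz(p,d['at'],30 if 'tin' in th else 24))
np.savez('v.npz',S=S['image'],D=D['image'])
E
```

```text
S
straightedge 0.74 1722 ((506.93951416015625, -10.940536499023438), (254.53704833984375, 51.463565826416016), 75.70321655273438) 
 [[ 450.6 -127.9]
 [ 500.4 -140.6]
 [ 563.3  106. ]
 [ 513.4  118.7]]
board 0.83 8482 ((561.9115600585938, -16.507095336914062), (328.53509521484375, 253.5690155029297), 83.93403625488281) 
 [[ 418.5 -166.5]
 [ 670.6 -193.3]
 [ 705.3  133.4]
 [ 453.2  160.2]]
ink_tin_4 0.97 [317. 283.] box 305 332 267 300 onz [ 443.8 -294.9   30. ]
ink_tin_4 0.94 [360. 240.] box 346 376 221 258 onz [ 581.2 -271.9   30. ]
ink_tin_4 0.82 [402. 173.] box 385 415 157 190 onz [ 786.4 -190.7   30. ]
ink_tin_4 0.8 [414. 240.] box 401 427 226 257 onz [ 677.4 -346.2   30. ]
ink_tin_4 0.76 [385. 286.] box 372 399 268 301 onz [ 552.5 -386.9   30. ]
ink_tin_4 0.44 [252. 252.] box 238 260 232 270 onz [ 375.9 -149.3   30. ]
stop_left 0.7 [304. 138.] box 294 314 132 146 onz [666.4  50.9  24. ]
D
straightedge 0.75 3256 ((503.2490234375, -7.462127685546875), (254.68536376953125, 51.83943176269531), 75.88005065917969) 
 [[ 447.  -124.6]
 [ 497.3 -137.3]
 [ 559.5  109.7]
 [ 509.2  122.4]]
board 0.64 16051 ((558.3275146484375, -13.278594970703125), (325.6864929199219, 250.07223510742188), 83.8779296875) 
 [[ 416.6 -161.9]
 [ 665.3 -188.5]
 [ 700.   135.3]
 [ 451.4  162. ]]
ink_tin_4 0.95 [243. 178.] box 227 258 160 199 onz [ 772.3 -188.9   30. ]
ink_tin_4 0.91 [397. 161.] box 384 411 144 174 onz [ 444.8 -279.4   30. ]
ink_tin_4 0.87 [354. 133.] box 342 365 115 147 onz [ 545.9 -381.1   30. ]
ink_tin_4 0.85 [335. 163.] box 321 351 143 178 onz [ 581.4 -259.6   30. ]
ink_tin_4 0.8 [302. 139.] box 290 313 122 154 onz [ 668.3 -345.7   30. ]
stop_left 0.73 [268. 268.] box 257 290 263 281 onz [669.4  39.1  24. ]
```

View pics/crop1.png

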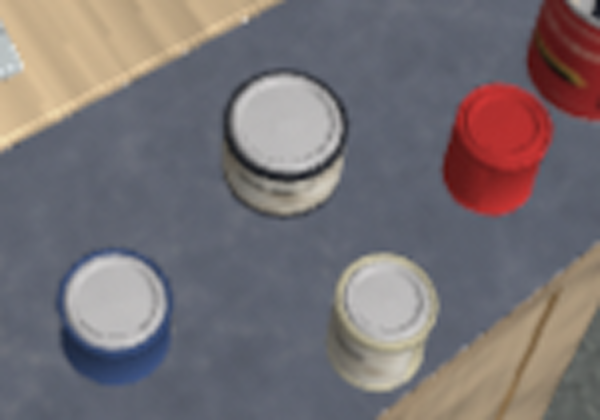

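The crop shows the cream tin, centred at crop (382,320) and scene (385,285), is clearly taller than wide and not red. That is the weight, at about (549,-384). I now move the wrist camera above the board for a close measurement.

move_arm --commands '[[[0.66,-1,-0.1],0,1],[[0.66,-1,-0.1],0,0],[[0.66,-1,-0.1],0,-0.2],[[0.66,-1,-0.1],0,-0.2],[[0.66,-1,-0.1],0,-0.2],[[0.66,-1,-0.1],0,-0.2],[[0.66,-1,-0.1],0,-0.2],[[0.66,-1,-0.1],0,-0.2],[[0.66,-1,-0.1],0,-0.2],[[0.66,-1,-0.1],0,-0.2],[[0.66,-1,-0.1],0,-0.2],[[0.66,-1,-0.1],0,-0.2],[[0.66,-1,-0.1],0,-0.2],[[0.66,-1,-0.1],0,-0.2],[[0.66,-1,-0.1],0,-0.2],[[0.66,-1,-0.1],0,-0.2],[[0.66,-1,-0.1],0,-0.2],[[0.66,-1,-0.1],0,-0.2],[[0.66,-1,-0.1],0,-0.2],[[0.66,-1,-0.1],0,-0.2]]'

```text
t: 3.22
eef_pos: [560.9, 1.3, 344.7]
tcp_rot: [3.141, 0.0, 2.876]
ft_force: [0.3, 0.3, -0.2]
opening: 0.399
grip_force: 0.0
```

move_arm --commands '[[[0,0,0],0,-0.2],[[0,0,0],0,-0.2],[[0,0,0],0,-0.2]]'

```text
t: 3.47
eef_pos: [559.8, 3.2, 344.6]
tcp_rot: [3.142, -0.001, 2.875]
ft_force: [-0.8, 0.5, 0.6]
opening: 0.402
grip_force: 0.0
```

```bash
python3 - <<'E'
from h import *
np.set_printoptions(precision=1,suppress=True)
s=env.state();print(s['t'],s['eef_pos'],s['tcp_rot'],s['joints'],s['ft_force'],s['opening'])
p=read_camera('wrist'); save(p,'w1.png'); print(ray(p,(p['cx'],p['cy']),True))
for th in ['straightedge','board','stop_left','ink_tin_4']:
    for d in cut_out(th,p):
        z={'straightedge':22,'board':12,'stop_left':30}.get(th,50)
        print(th,round(d['confidence'],2),np.round(d['at']),onz(p,d['at'],z,True))
        if th in('straightedge','board'):
            c=max(cv2.findContours(d['region'].astype(np.uint8),0,1)[0],key=cv2.contourArea)
            w=np.array([onz(p,q[0],z,True)[:2] for q in c],np.float32); r=cv2.minAreaRect(w); print(r,cv2.boxPoints(r).tolist())
E
```

```text
3.4667 [559.8   3.2 344.6] [ 3.1 -0.   2.9] [-0.1  0.5  1.8  0.   0.9 -1.4] [-0.8  0.5  0.6] 0.40188910577260406
(array([490.9,  21.5, 325.6]), array([ 0.2, -0.1, -1. ]))
straightedge 0.97 [298. 141.] [504.2  -6.2  22. ]
((504.1663818359375, -11.905532836914062), (251.47811889648438, 52.15745544433594), 76.21853637695312) [[448.8849792480469, -127.8122787475586], [499.5408630371094, -140.2371826171875], [559.44775390625, 104.00121307373047], [508.7919006347656, 116.42611694335938]]
board 0.83 [317. 178.] [546.9   1.1  12. ]
((539.3551635742188, -16.51287841796875), (321.6316833496094, 214.15695190429688), 83.83113861083984) [[415.6156005859375, -164.89097595214844], [628.532470703125, -187.90406799316406], [663.0947265625, 131.86521911621094], [450.1778564453125, 154.87831115722656]]
ink_tin_4 0.9 [131. 248.] [ 558.  -218.8   50. ]
ink_tin_4 0.82 [ 68. 169.] [ 447.1 -273.5   50. ]
```

View pics/w1.png

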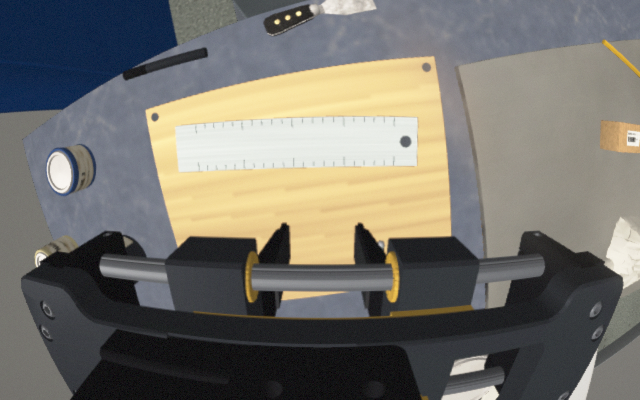

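The wrist view shows the bar at (297,143) with its hole at the right end, at world centre about (504,-10) and long axis 76°. The gripper hides the stops, so I will use enlarged crops of the fixed cameras for the screws.

```bash
python3 - <<'E'
import numpy as np, cv2
v=np.load('v.npz')
a=v['S'][120:210,280:360]; b=v['D'][195:290,245:325]
f=lambda x:cv2.resize(x,(400,x.shape[0]*5),interpolation=cv2.INTER_CUBIC)
a,b=f(a),f(b); h=475
a=cv2.copyMakeBorder(a,0,h-a.shape[0],0,0,cv2.BORDER_CONSTANT)
cv2.imwrite('pics/crop2.png',np.hstack([a,b])[:,:,::-1])
E
```

```text
(no output)
```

View pics/crop2.png

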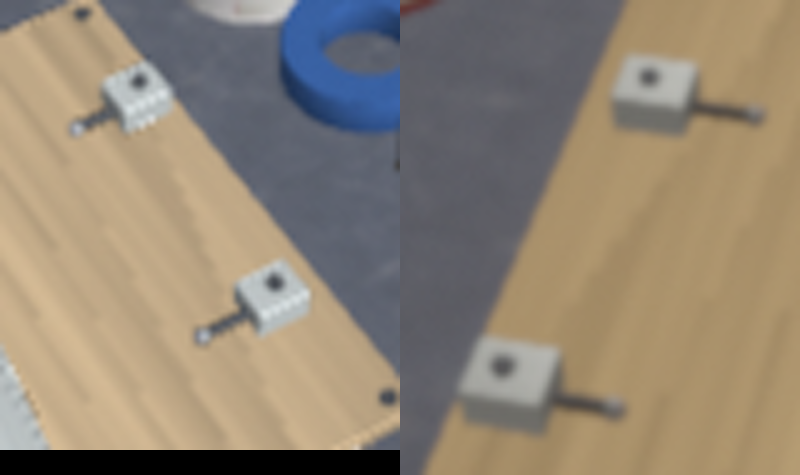

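In the crop, the left half (scene) has the left tip at (77,128) and the right tip at (203,336). The right half (side) has the right tip at (757,115) and the left tip at (613,407). I triangulate these and the buttons.

```bash
python3 - <<'E'
from h import *
np.set_printoptions(precision=1,suppress=True)
S=read_camera('scene'); D=read_camera('side')
f=lambda c,o:(o[0]+c[0]/5-.4,o[1]+c[1]/5-.4)
pts={'tipL':((77,128),(213,407)),'tipR':((203,336),(357,115)),'btnL':((139,82),(103,366)),'btnR':((275,283),(250,77))}
for k,(a,b) in pts.items():
    a=f(a,(280,120)); b=f(b,(245,195)); z=18 if 'tip' in k else 33
    X,e=tri([ray(S,a),ray(D,b)]); print(k,X,e,'S',onz(S,a,z),'D',onz(D,b,z))
# tin
for n,p in(('S',S),('D',D)):
    for d in cut_out('ink_tin_4',p):
        q=onz(p,d['at'],30)
        if np.hypot(q[0]-549,q[1]+384)<25:
            m=d['region'].astype(np.uint8); v,u=np.nonzero(m); print(n,d['at'],u.min(),u.max(),v.min(),v.max())
            # best-fit cylinder: silhouette overlap
            best=None
            from itertools import product
            def sil(x,y,h=61,r=26.5):
                P=[proj(p,(x+r*np.cos(t),y+r*np.sin(t),z)) for z in(0,h) for t in np.linspace(0,6.28,24)]
                k=np.zeros(m.shape,np.uint8); cv2.fillConvexPoly(k,cv2.convexHull(np.array(P,np.float32)).round().astype(int),1); return k
            for h in (46,53,61,68):
                b=max(((lambda k:((k&m).sum()/(k|m).sum(),q[0]+i,q[1]+j))(sil(q[0]+i,q[1]+j,h)) for i,j in product(range(-14,15,2),repeat=2)))
                print(h,np.array(b))
# bar corners by 2 views: outline of cutout fits
E
```

```text
tipL [634.6  49.5  20.6] [0.9, 0.9] S [636.8  51.5  18. ] D [634.2  48.   18. ]
tipR [604.4 -95.4  20.4] [1.5, 1.5] S [607.1 -94.1  18. ] D [603.3 -97.1  18. ]
btnL [672.3  45.7  33.4] [1.0, 1.0] S [673.6  46.1  33. ] D [671.4  45.8  33. ]
btnR [646.3 -99.4  33.4] [1.2, 1.2] S [647.7 -99.1  33. ] D [645.2 -99.1  33. ]
S [383.9, 284.2] 372 399 267 300
46 [   0.9  559.3 -381.3]
53 [   0.9  557.3 -383.3]
61 [   0.9  557.3 -383.3]
68 [   0.8  557.3 -383.3]
```

The tips triangulate sensibly: left (635,49), right (605,-96), with z about 20 against the expected 18. The bar must go about 87 mm along (0.98,-0.20) and turn +2.4°. I descend behind the bar.

move_arm --commands '[[[-0.945,0.04,-0.4],0.26,-0.2],[[-0.945,0,-0.4],0,-0.2],[[-0.945,0,-0.4],0,-0.2],[[-0.945,0,-0.4],0,-0.2],[[0,0,-0.6],0,-0.2],[[0,0,-0.755],0,-0.2],[[0,0,-0.755],0,-0.2],[[0,0,-0.6],0,-0.2],[[0,0,-0.31],0,-0.2],[[0,0,0],0,-0.2],[[0,0,0],0,-0.2],[[0,0,0],0,-0.2]]'

```text
t: 4.92
eef_pos: [447.0, 4.3, 206.9]
tcp_rot: [3.141, 0.001, 2.897]
ft_force: [-0.9, -0.6, 0.6]
opening: 0.397
grip_force: 0.0
```

```bash
cat > bar.py <<'E'
from h import *
np.set_printoptions(precision=1,suppress=True)
def bar(p,fish):
    for d in cut_out('straightedge',p)[:1]:
        c=max(cv2.findContours(d['region'].astype(np.uint8),0,1)[0],key=cv2.contourArea)
        w=np.array([onz(p,q[0],22,fish)[:2] for q in c],np.float32); r=cv2.minAreaRect(w); print(round(d['confidence'],2),r)
if __name__=='__main__':
    s=env.state();print(s['t'],s['eef_pos'],s['tcp_rot'][2],s['ft_force'])
    for n in('wrist','scene','side'): print(n); bar(read_camera(n),n=='wrist')
E
python3 bar.py
```

```text
4.9167 [447.    4.3 206.9] 2.89671116433202 [-0.9 -0.6  0.6]
wrist
0.83 ((487.3531799316406, -5.743574142456055), (60.06542205810547, 20.292369842529297), 74.74687957763672)
scene
0.58 ((507.4311828613281, -11.15325927734375), (254.8001708984375, 51.21949768066406), 75.52595520019531)
side
0.62 ((504.1476745605469, -7.5629425048828125), (255.68731689453125, 52.355411529541016), 76.15498352050781)
```

move_arm --commands '[[[0.163,-0.036,0],0,-0.2],[[0.163,-0.036,0],0,-0.2],[[0.163,-0.036,0],0,-0.2],[[0.163,-0.036,0],0,-0.2],[[0.163,-0.036,0],0,-0.2],[[0.163,-0.034,0],0,-0.2],[[0.163,-0.034,0],0.045,-0.2],[[0.163,-0.034,0],0.045,-0.2],[[0.163,-0.034,0],0.045,-0.2],[[0.163,-0.034,0],0.045,-0.2],[[0.163,-0.034,0],0.045,-0.2],[[0.163,-0.034,0],0.045,-0.2],[[0.163,-0.034,0],0.045,-0.2],[[0.163,-0.034,0],0.045,-0.2],[[0.163,-0.034,0],0.045,-0.2],[[0.163,-0.034,0],0.045,-0.2],[[0.163,-0.034,0],0.05,-0.2],[[0.08,-0.017,0],0,-0.2],[[0,0,0],0,-0.2],[[0,0,0],0,-0.2]]'

```text
t: 6.88
eef_pos: [532.4, -13.9, 206.2]
tcp_rot: [3.141, 0.001, 2.937]
ft_force: [-0.5, -0.1, -0.9]
opening: 0.4
grip_force: 0.0
```

```bash
cat >> bar.py <<'E'
    p=read_camera('side'); c=p['image'][195:310,240:420]; import sys
    cv2.imwrite('pics/%s.png'%sys.argv[1],cv2.resize(c,None,fx=4.4,fy=4.4,interpolation=cv2.INTER_CUBIC)[:,:,::-1])
E
python3 bar.py push1
```

```text
6.8833 [532.4 -13.9 206.2] 2.936558938454936 [-0.5 -0.1 -0.9]
wrist
0.56 ((572.3983764648438, -22.726520538330078), (60.426544189453125, 20.896081924438477), 78.27706909179688)
scene
0.83 ((553.8823852539062, -96.77500915527344), (106.65377044677734, 53.396324157714844), 78.8503646850586)
side
0.6 ((582.308349609375, 54.32183074951172), (108.13158416748047, 52.12004089355469), 77.320556640625)
```

View pics/push1.png

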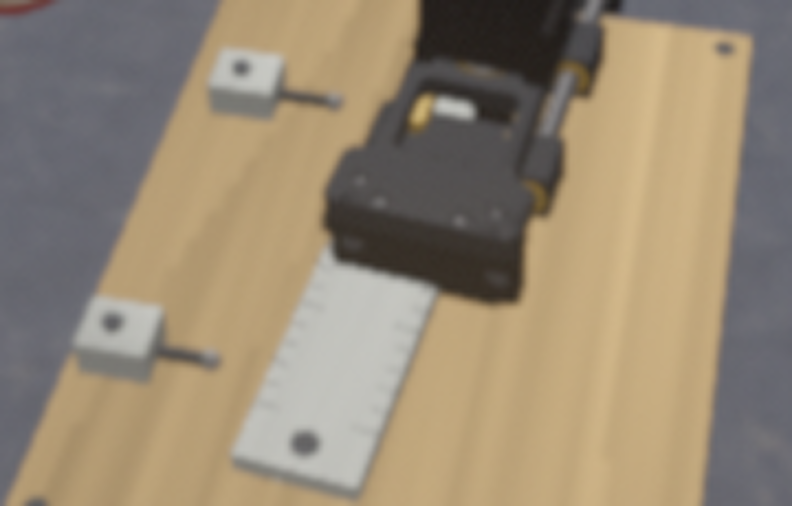

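The bar slid evenly and stays on the fingers. In the crop the left tip is at (211,359) and the bar's far edge at about (275,359), so roughly 22 mm remains by both views. I push 17 mm more, slower.

move_arm --commands '[[[0.0925,-0.019,0],0,-0.2],[[0.0925,-0.019,0],0,-0.2],[[0.0925,-0.019,0],0,-0.2],[[0.0925,-0.019,0],0,-0.2],[[0.0925,-0.019,0],0,-0.2],[[0.06,-0.012,0],0,-0.2],[[0.0325,-0.007,0],0,-0.2]]'

```text
t: 7.82
eef_pos: [549.2, -17.4, 206.1]
tcp_rot: [3.141, 0.0, 2.937]
ft_force: [-3.4, 0.4, 2.2]
opening: 0.398
grip_force: 1.2
```

move_arm --commands '[[[0,0,0],0,-0.2],[[0,0,0],0,-0.2],[[0,0,0],0,-0.2]]'

```text
t: 8.07
eef_pos: [549.0, -17.3, 206.2]
tcp_rot: [3.141, 0.001, 2.937]
ft_force: [-0.3, -0.3, 0.6]
opening: 0.4
grip_force: 0.0
```

```bash
cat > gap.py <<'E'
from h import *
import sys
np.set_printoptions(precision=1,suppress=True)
s=env.state();print(s['t'],s['eef_pos'],s['tcp_rot'][2],s['ft_force'])
tips={'scene':[(636.8,51.5),(607.1,-94.1)],'side':[(634.2,48.),(603.3,-97.1)]}
ims=[]
for n in('scene','side'):
    p=read_camera(n); save(p,sys.argv[1]+n+'.png')
    d=cut_out('straightedge',p)[0]
    pts=[]
    for c in cv2.findContours(d['region'].astype(np.uint8),0,1)[0]:
        pts+=[onz(p,q[0],22)[:2] for q in c]
    P=np.array(pts); n_=np.array([.979,-.203]); t_=np.array([.203,.979])
    a=P@n_; b=P@t_
    # far edge: max n-coordinate by bins along t
    B=np.arange(b.min()+8,b.max()-8,8); E=[(x,a[abs(b-x)<5].max()) for x in B if (abs(b-x)<5).any()]
    E=np.array(E); ok=E[:,1]>np.median(E[:,1])-3
    k=np.polyfit(E[ok,0],E[ok,1],1)
    for T in tips[n]:
        T=np.array(T); print(n,d['confidence'],'slope',k[0],'b',b.min(),b.max(),'gap dome-edge',T@n_-4-np.polyval(k,T@t_))
    c=p['image'][120:210,250:370] if n=='scene' else p['image'][195:285,245:365]
    ims.append(cv2.resize(c,(400,300),interpolation=cv2.INTER_CUBIC) if 0 else cv2.resize(c,None,fx=3.3,fy=3.3,interpolation=cv2.INTER_CUBIC))
cv2.imwrite('pics/%s.png'%sys.argv[1],np.hstack(ims)[:,:,::-1])
E
python3 gap.py g2
```

```text
8.0667 [549.  -17.3 206.2] 2.9365802773538956 [-0.3 -0.3  0.6]
scene 0.68 slope 0.01583038307987528 b -34.2506388303335 70.28273065950296 gap dome-edge 1.4635065714079474
scene 0.68 slope 0.01583038307987528 b -34.2506388303335 70.28273065950296 gap dome-edge 4.2959503311598155
side 0.73 slope -0.016169123810559276 b 20.515237053755232 222.6236586804091 gap dome-edge 6.058361033421988
side 0.73 slope -0.016169123810559276 b 20.515237053755232 222.6236586804091 gap dome-edge 2.8642660427465216
```

About 4 mm of gap by both views (±1.5). At rest the residual force is about 0, so a remaining force after a small step will show bearing. I creep on.

move_arm --commands '[[[0.016,-0.0034,0],0,-0.2],[[0.016,-0.0034,0],0,-0.2],[[0.016,-0.0034,0],0,-0.2],[[0,0,0],0,-0.2],[[0,0,0],0,-0.2]]'

```text
t: 8.68
eef_pos: [550.3, -17.6, 206.1]
tcp_rot: [3.142, -0.0, 2.937]
ft_force: [-2.7, -0.2, 1.6]
opening: 0.4
grip_force: 1.2
```

move_arm --commands '[[[0.008,-0.0017,0],0,-0.2],[[0.008,-0.0017,0],0,-0.2],[[0,0,0],0,-0.2],[[0,0,0],0,-0.2]]'

```text
t: 9.02
eef_pos: [550.9, -17.7, 206.1]
tcp_rot: [3.141, 0.0, 2.937]
ft_force: [-2.4, 0.1, 0.8]
opening: 0.401
grip_force: 0.9
```

move_arm --commands '[[[0.008,-0.0017,0],0,-0.2],[[0.008,-0.0017,0],0,-0.2],[[0,0,0],0,-0.2],[[0,0,0],0,-0.2]]'

```text
t: 9.35
eef_pos: [551.4, -17.8, 206.2]
tcp_rot: [3.141, 0.0, 2.937]
ft_force: [-2.2, 0.2, 1.2]
opening: 0.4
grip_force: 0.8
```

move_arm --commands '[[[0.008,-0.0017,0],0,-0.2],[[0.008,-0.0017,0],0,-0.2],[[0,0,0],0,-0.2],[[0,0,0],0,-0.2]]'

```text
t: 9.68
eef_pos: [551.8, -17.9, 206.2]
tcp_rot: [3.141, 0.0, 2.937]
ft_force: [-1.0, 1.1, -0.5]
opening: 0.399
grip_force: 0.8
```

move_arm --commands '[[[0.008,-0.0017,0],0,-0.2],[[0.008,-0.0017,0],0,-0.2],[[0,0,0],0,-0.2],[[0,0,0],0,-0.2]]'

```text
t: 10.02
eef_pos: [552.3, -18.0, 206.2]
tcp_rot: [3.142, 0.0, 2.937]
ft_force: [-0.8, 0.5, 0.2]
opening: 0.4
grip_force: 0.8
```

move_arm --commands '[[[0.008,-0.0017,0],0,-0.2],[[0.008,-0.0017,0],0,-0.2],[[0,0,0],0,-0.2],[[0,0,0],0,-0.2]]'

```text
t: 10.35
eef_pos: [552.8, -18.1, 206.1]
tcp_rot: [3.141, 0.0, 2.937]
ft_force: [-1.5, -0.0, 0.4]
opening: 0.4
grip_force: 0.8
```

move_arm --commands '[[[0.008,-0.0017,0],0,-0.2],[[0.008,-0.0017,0],0,-0.2],[[0,0,0],0,-0.2],[[0,0,0],0,-0.2]]'

```text
t: 10.68
eef_pos: [553.2, -18.2, 206.2]
tcp_rot: [3.142, -0.0, 2.937]
ft_force: [-2.5, -0.1, 2.2]
opening: 0.404
grip_force: 1.5
```

```bash
python3 gap.py g3
```

```text
10.6833 [553.2 -18.2 206.2] 2.9366057804960053 [-2.5 -0.1  2.2]
scene 0.82 slope 0.01909112455379175 b -31.926355532147358 65.80501688738751 gap dome-edge -1.6613502459506435
scene 0.82 slope 0.01909112455379175 b -31.926355532147358 65.80501688738751 gap dome-edge 1.6555467656932024
side 0.85 slope -0.00253187908732188 b 17.30678029544793 223.54372450603498 gap dome-edge 1.7893852117798588
side 0.85 slope -0.00253187908732188 b 17.30678029544793 223.54372450603498 gap dome-edge 0.618042727025454
```

move_arm --commands '[[[0.005,-0.001,0],0,-0.2],[[0.005,-0.001,0],0,-0.2],[[0,0,0],0,-0.2],[[0,0,0],0,-0.2]]'

```text
t: 11.22
eef_pos: [553.5, -18.3, 206.1]
tcp_rot: [3.142, -0.0, 2.937]
ft_force: [-4.7, 0.0, 2.3]
opening: 0.401
grip_force: 2.1
```

move_arm --commands '[[[0.005,-0.001,0],0,-0.2],[[0.005,-0.001,0],0,-0.2],[[0,0,0],0,-0.2],[[0,0,0],0,-0.2]]'

```text
t: 11.55
eef_pos: [553.7, -18.3, 206.1]
tcp_rot: [3.142, -0.001, 2.937]
ft_force: [-4.7, -0.4, 2.6]
opening: 0.401
grip_force: 2.6
```

```bash
python3 gap.py g4; python3 -c "
from h import *
s=env.state();print(s['ft_force'],s['moment'],s['grip_force'])"
```

```text
11.55 [553.7 -18.3 206.1] 2.936684298339072 [-4.7 -0.4  2.6]
scene 0.59 slope 0.005412611818575877 b -33.75264246238901 68.84107816278197 gap dome-edge -1.675212180189078
scene 0.59 slope 0.005412611818575877 b -33.75264246238901 68.84107816278197 gap dome-edge -0.39055232338546375
side 0.73 slope 0.000963934122735398 b 17.30678029544793 223.10892888016238 gap dome-edge 2.303062467467157
side 0.73 slope 0.000963934122735398 b 17.30678029544793 223.10892888016238 gap dome-edge 1.6502385745824313
[-5.90914282 -0.01130397  1.55557846] [0.00398469 0.97793246 0.05896095] 2.6240387745201588
```

View pics/g4.png

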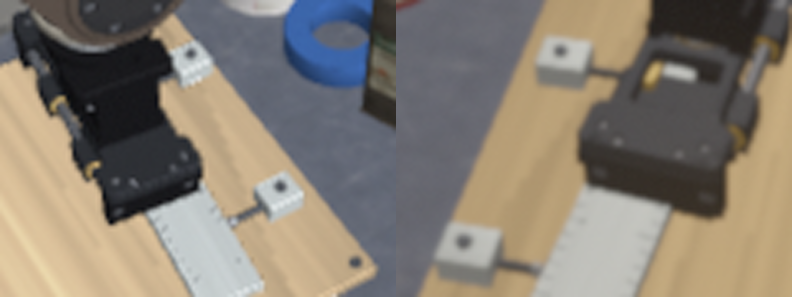

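Both tips look in contact: the right tip in the scene half at (232,218) and the left tip in the side half at (540,268). The force has risen above sliding friction on both fingers. I back off, lift and go over to the tin, then check the gaps from a clear view.

move_arm --commands '[[[-0.05,0.01,0],0,-0.2],[[-0.2,0.04,0],0,-0.2],[[-0.3,0.06,0],0,-0.2],[[-0.3,0.06,0],0,-0.2],[[-0.15,0.03,0.2],0,-0.2],[[0,0,0.8],0,0.5],[[0,0,1],0,1],[[0,0,1],0,1],[[0,0,1],0,1],[[0,-0.5,0.6],0,1],[[0.07,-0.9,0],0,1],[[0.07,-1,0],0,1],[[0.07,-1,0],0,1],[[0.07,-1,0],0,1],[[0.07,-1,0],0,1],[[0.07,-1,0],0,1],[[0.07,-1,0],0,1],[[0.07,-1,0],0,1],[[0.07,-1,0],0,1],[[0.07,-1,0],0,1]]'

```text
t: 13.42
eef_pos: [544.4, -325.5, 344.7]
tcp_rot: [-3.142, 0.0, 2.937]
ft_force: [0.2, -0.4, 0.5]
opening: 0.998
grip_force: 0.0
```

move_arm --commands '[[[0.06,-1,0],0,1],[[0.06,-1,0],0,1],[[0,0,0],0,1],[[0,0,0],0,1]]'

```text
t: 13.75
eef_pos: [547.8, -385.2, 344.0]
tcp_rot: [3.141, -0.0, 2.935]
ft_force: [0.5, 0.4, 0.2]
opening: 1.0
grip_force: 0.0
```

```bash
python3 gap.py g5; cat > tin.py <<'E'
from h import *
import sys
np.set_printoptions(precision=1,suppress=True)
p=read_camera('wrist'); save(p,sys.argv[1]+'.png')
for d in cut_out('ink_tin_4',p):
    v,u=np.nonzero(d['region']); print(round(d['confidence'],2),np.round(d['at']),u.min(),u.max(),v.min(),v.max(),'z61',onz(p,d['at'],61,True),'z30',onz(p,d['at'],30,True))
E
python3 tin.py t1
```

```text
13.75 [ 547.8 -385.2  344. ] 2.9347195869575935 [0.5 0.4 0.2]
scene 0.67 slope 0.002658326917776599 b -31.752653737719186 154.48746965533002 gap dome-edge 0.8705646011784438
scene 0.67 slope 0.002658326917776599 b -31.752653737719186 154.48746965533002 gap dome-edge 1.7460162188430104
side 0.62 slope -0.001987646329475662 b -30.485800947416887 223.59425688863473 gap dome-edge 2.671497464070285
side 0.62 slope -0.001987646329475662 b -30.485800947416887 223.59425688863473 gap dome-edge 1.5808786296629478
0.89 [375. 303.] 351 401 261 316 z61 [ 664.5 -351.5   61. ] z30 [ 686.3 -349.4   30. ]
0.71 [317. 198.] 287 346 165 231 z61 [ 544.7 -386.6   61. ] z30 [ 552.4 -388.6   30. ]
0.66 [432. 204.] 395 469 167 242 z61 [ 571.1 -284.5   61. ] z30 [ 582.  -274.5   30. ]
0.58 [388.  70.] 355 422 39 103 z61 [ 446.2 -305.    61. ] z30 [ 442.4 -297.5   30. ]
```

View pics/g5.png

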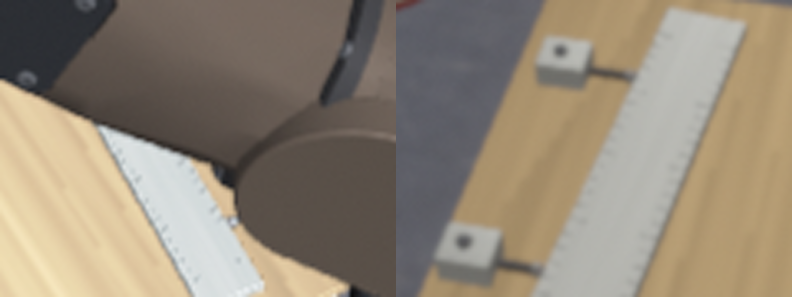

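View pics/t1.png

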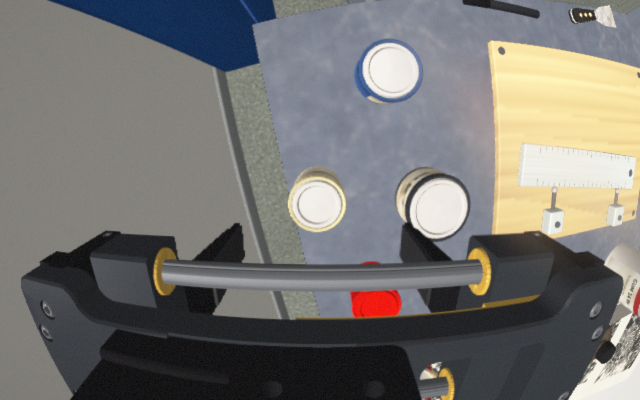

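Views:
- **g5:** the side half shows both tips against the bar's edge at (635,75) and (540,268).
- **Wrist:** the cream tin is at (319,202), directly under the gripper, with the black tin at (433,205), the blue tin at (389,70) and the red can at (376,300). Both screw tips meet the bar at (554,187) and (617,185).

I verify the lid height and position.

```bash
python3 - <<'E'
from h import *
np.set_printoptions(precision=1,suppress=True)
W=read_camera('wrist'); S=read_camera('scene'); D=read_camera('side')
g=cv2.GaussianBlur(cv2.cvtColor(W['image'],cv2.COLOR_RGB2GRAY),(5,5),1)
c=cv2.HoughCircles(g[150:250,270:370],cv2.HOUGH_GRADIENT,1,30,param1=80,param2=12,minRadius=18,maxRadius=32)
print(c+np.array([270,150,0]) if c is not None else None)
w=(319,202.5)
print('lid z61',onz(W,w,61,True)); print(tri([ray(W,w,True),ray(S,(386,279.6))]))
# side: lid centre consistent?
for d in cut_out('ink_tin_4',D):
    if abs(d['at'][0]-354)<8 and abs(d['at'][1]-133)<8:
        v,u=np.nonzero(d['region']); print(u.min(),u.max(),v.min(),v.max(), 'pred top/bot',proj(D,(548.5,-385,61)),proj(D,(548.5,-385,0)))
print(env.state()['eef_pos'])
E
```

```text
[[[316.5 204.5  23.3]]]
lid z61 [ 548.7 -386.2   61. ]
(array([ 549.5, -386.6,   63.1]), [1.4, 1.4])
343 365 116 146 pred top/bot [353.8 121.3] [353.2 142.5]
[ 548.6 -383.9  344.3]
```

The lid centre triangulates to (549.5,-386.6,63), against the tin's 61 mm. The gripper is on it to within 2 mm, so I descend and grasp.

move_arm --commands '[[[0.02,-0.05,-0.8],0,1],[[0,0,-1],0,1],[[0,0,-1],0,1],[[0,0,-0.9],0,1],[[0,0,-0.5],0,1],[[0,0,-0.25],0,1],[[0,0,0],0,1],[[0,0,0],0,0.5],[[0,0,0],0,0],[[0,0,0],0,-0.4],[[0,0,0],0,-0.6],[[0,0,0],0,-0.6],[[0,0,0],0,-0.6],[[0,0,0],0,-0.6],[[0,0,0],0,-0.6]]'

```text
t: 15.5
eef_pos: [549.1, -386.0, 211.0]
tcp_rot: [-3.141, 0.0, 2.937]
ft_force: [-0.6, -1.1, 2.8]
opening: 0.55
grip_force: 30.0
```

move_arm --commands '[[[0,0,0.3],0,-0.6],[[0,0,0.7],0,-0.6],[[0,0,1],0,-0.6],[[0,0,1],0,-0.6],[[0,0,0.67],0,-0.6],[[0,0,0],0,-0.6]]'

```text
t: 16.0
eef_pos: [549.4, -386.0, 325.5]
tcp_rot: [-3.139, 0.006, 2.937]
ft_force: [0.2, -0.3, -2.5]
opening: 0.552
grip_force: 30.0
```

```bash
python3 - <<'E'
from h import *
from bar import bar
s=env.state();print(s['t'],s['eef_pos'],s['opening'],s['grip_force'],s['ft_force'])
for n in('side','scene','wrist'): print(n); bar(read_camera(n),n=='wrist')
E
```

```text
16.0 [ 549.4 -386.   325.5] 0.5519037570441011 29.999492168426514 [ 0.2 -0.3 -2.5]
side
0.69 ((586.8759155273438, -25.084442138671875), (256.80621337890625, 52.98143005371094), 79.01206970214844)
scene
wrist
0.88 ((584.981689453125, -38.514068603515625), (242.161865234375, 50.411197662353516), 78.554931640625)
```

The tin is held (opening 52 mm) and lifted. The bar's midline from the views agrees within 2 mm, so the target is (588,-27).

move_arm --commands '[[[0.04,0.4,0],0,-0.6],[[0.08,0.8,0],0,-0.6],[[0.108,1,0],0,-0.6],[[0.108,1,0],0,-0.6],[[0.108,1,0],0,-0.6],[[0.108,1,0],0,-0.6],[[0.108,1,0],0,-0.6],[[0.108,1,0],0,-0.6],[[0.108,1,0],0,-0.6],[[0.108,1,0],0,-0.6],[[0.108,1,0],0,-0.6],[[0.108,1,0],0,-0.6],[[0.1,0.5,0],0,-0.6],[[0.1,0.27,0],0,-0.6],[[0,0,0],0,-0.6],[[0,0,0],0,-0.6],[[0,0,0],0,-0.6]]'

```text
t: 17.72
eef_pos: [590.9, -27.6, 320.5]
tcp_rot: [-3.141, -0.0, 2.936]
ft_force: [-0.6, -0.3, -3.2]
opening: 0.547
grip_force: 30.0
```

```bash
python3 - <<'E'
from h import *
from bar import bar
s=env.state();print(s['t'],s['eef_pos'],s['tcp_rot'],s['opening'],s['ft_force'])
for n in('side','wrist'):
    p=read_camera(n); bar(p,n=='wrist'); save(p,'p1'+n+'.png')
    for d in cut_out('ink_tin_4',p): print(round(d['confidence'],2),d['at'],onz(p,d['at'],110+30,n=='wrist'))
E
```

```text
17.7167 [590.9 -27.6 320.5] [-3.1 -0.   2.9] 0.5466337875757986 [-0.6 -0.3 -3.2]
0.77 ((586.7782592773438, -23.66278076171875), (256.23150634765625, 53.30564880371094), 78.41610717773438)
0.63 [324.3, 202.8] [574.1 -10.7 140. ]
0.61 [342.1, 165.1] [ 553.9 -111.6  140. ]
0.4 [293.0, 132.9] [ 659.  -206.3  140. ]
0.67 ((586.50732421875, -28.29547119140625), (250.85653686523438, 53.17013931274414), 78.3730239868164)
0.93 [67.9, 124.4] [ 477.1 -177.8  140. ]
0.83 [324.9, 246.0] [589.4 -26.  140. ]
```

move_arm --commands '[[[-0.05,0.01,-0.3],0,-0.6],[[-0.06,0.01,-0.6],0,-0.6],[[0,0,-0.7],0,-0.6],[[0,0,-0.5],0,-0.6],[[0,0,-0.3],0,-0.6],[[0,0,-0.2],0,-0.6],[[0,0,-0.12],0,-0.6],[[0,0,-0.05],0,-0.6],[[0,0,0],0,-0.6],[[0,0,0],0,-0.6],[[0,0,0],0,-0.6]]'

```text
t: 18.93
eef_pos: [587.9, -26.2, 238.3]
tcp_rot: [3.141, 0.001, 2.937]
ft_force: [-0.3, -0.4, -3.7]
opening: 0.55
grip_force: 30.0
```

move_arm --commands '[[[0,0,-0.017],0,-0.6],[[0,0,-0.017],0,-0.6],[[0,0,-0.017],0,-0.6],[[0,0,-0.017],0,-0.6],[[0,0,0],0,-0.6]]'

```text
t: 19.35
eef_pos: [587.7, -26.1, 235.5]
tcp_rot: [3.142, -0.0, 2.937]
ft_force: [0.4, -0.2, -4.1]
opening: 0.552
grip_force: 30.0
```

move_arm --commands '[[[0,0,-0.017],0,-0.6],[[0,0,-0.017],0,-0.6],[[0,0,-0.017],0,-0.6],[[0,0,0],0,-0.6],[[0,0,0],0,-0.6]]'

```text
t: 19.77
eef_pos: [587.7, -26.2, 234.0]
tcp_rot: [3.142, -0.0, 2.937]
ft_force: [-0.1, -0.3, -3.3]
opening: 0.554
grip_force: 30.0
```

move_arm --commands '[[[0,0,-0.012],0,-0.6],[[0,0,-0.012],0,-0.6],[[0,0,0],0,-0.6],[[0,0,0],0,-0.6]]'

```text
t: 20.1
eef_pos: [587.7, -26.2, 233.4]
tcp_rot: [3.142, -0.0, 2.937]
ft_force: [-0.1, 0.3, -2.9]
opening: 0.547
grip_force: 30.0
```

move_arm --commands '[[[0,0,-0.012],0,-0.6],[[0,0,-0.012],0,-0.6],[[0,0,0],0,-0.6],[[0,0,0],0,-0.6]]'

```text
t: 20.43
eef_pos: [587.7, -26.1, 232.9]
tcp_rot: [3.141, 0.0, 2.937]
ft_force: [-1.2, 0.9, 3.0]
opening: 0.548
grip_force: 30.0
```

The tin is now carried by the bar (fz went from -3 to +3). I release it slowly.

move_arm --commands '[[[0,0,0],0,0.12],[[0,0,0],0,0.16],[[0,0,0],0,0.25],[[0,0,0],0,0.4],[[0,0,0],0,0.7],[[0,0,0],0,1],[[0,0,0],0,1],[[0,0,0],0,1],[[0,0,0],0,1]]'

```text
t: 21.18
eef_pos: [587.8, -26.1, 232.6]
tcp_rot: [3.142, 0.0, 2.937]
ft_force: [-0.7, 0.2, -1.2]
opening: 0.973
grip_force: 0.0
```

move_arm --commands '[[[0,0,0.2],0,1],[[0,0,0.4],0,1],[[0,0,0.8],0,1],[[0,0,1],0,1],[[0,0,1],0,1],[[0,0,1],0,1],[[-0.5,0,0.6],0,1],[[-0.8,0,0],0,1],[[-0.8,0.3,0],0,1],[[-0.5,0.3,0],0,1],[[0,0,0],0,1],[[0,0,0],0,1],[[0,0,0],0,1]]'

```text
t: 22.27
eef_pos: [510.2, -8.3, 383.5]
tcp_rot: [3.141, 0.002, 2.937]
ft_force: [0.6, -0.3, -0.7]
opening: 0.999
grip_force: 0.0
```

```bash
python3 gap.py g6; python3 - <<'E'
from h import *
from bar import bar
s=env.state();print(s['t'],s['eef_pos'],s['ft_force'])
W=read_camera('wrist'); D=read_camera('side'); save(W,'f_w.png')
bar(W,True); bar(D,False)
for p,f in((W,True),(D,False)):
    for d in cut_out('ink_tin_4',p): 
        print(round(d['confidence'],2),np.round(d['at']),onz(p,d['at'],52,f))
a=cv2.resize(D['image'][185:305,235:435],None,fx=2,fy=2); 
b=W['image']; b=cv2.resize(b,None,fx=.62,fy=.62)
h=max(a.shape[0],b.shape[0]); pad=lambda x:cv2.copyMakeBorder(x,0,h-x.shape[0],0,0,cv2.BORDER_CONSTANT)
cv2.imwrite('pics/final.png',np.hstack([pad(a),pad(b)])[:,:,::-1])
E
```

```text
22.2667 [510.2  -8.3 383.5] 2.936727799054922 [ 0.6 -0.3 -0.7]
scene 0.92 slope 0.003413614590523194 b -35.04086082479569 220.7033811770543 gap dome-edge 1.5609901496271732
scene 0.92 slope 0.003413614590523194 b -35.04086082479569 220.7033811770543 gap dome-edge 2.5486559897632333
side 0.88 slope -0.001873873450848133 b -30.99898807867309 223.10892888016238 gap dome-edge 2.2020588893685726
side 0.88 slope -0.001873873450848133 b -30.99898807867309 223.10892888016238 gap dome-edge 1.1283154854475015
22.4667 [510.3  -8.4 382.5] [ 0.  -0.2 -0.6]
0.87 ((586.6674194335938, -23.5875244140625), (255.16477966308594, 53.55303192138672), 78.41610717773438)
0.97 [100. 181.] [ 441.2 -276.3   52. ]
0.74 [323. 250.] [576.  -20.8  52. ]
0.91 [243. 177.] [ 762.6 -166.6   52. ]
0.79 [304. 138.] [ 659.5 -320.2   52. ]
0.68 [320. 236.] [585.4 -17.1  52. ]
0.62 [398. 159.] [ 444.3 -256.8   52. ]
0.54 [325. 172.] [ 596.1 -197.4   52. ]
```

View pics/final.png

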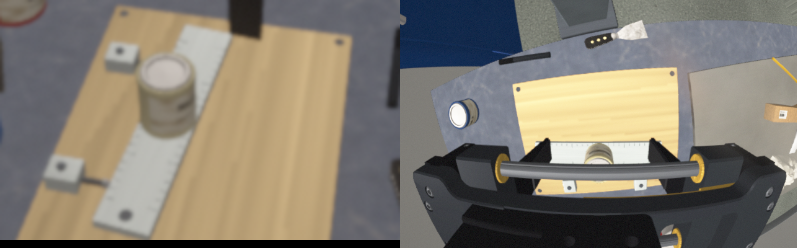

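The tin stands upright on the bar, with its base around (165,130) in the side half, and the bar has not moved between views. The view budget is spent, so I will check the bearing numerically from closer up. First I work out whether the camera can go over the tips without meeting the bottle.

```bash
python3 - <<'E'
from h import *
np.set_printoptions(precision=1,suppress=True)
S=read_camera('scene'); D=read_camera('side')
print('bottle base side',onz(D,(224,232),0),'base scene',onz(S,(374,160),0), 'top tri',tri([ray(S,(376,109)),ray(D,(209,158))]))
# side profile along each screw: world line at z=18 from 14 mm behind dome centre to 14 mm ahead, saturation
for p,n,T in((D,'side',[(634.2,48.),(603.3,-97.1)]),(S,'scene',[(636.8,51.5),(607.1,-94.1)])):
    hsv=cv2.cvtColor(p['image'],cv2.COLOR_RGB2HSV).astype(np.float32)
    for t in T:
        pr=[]
        for s in range(-14,17,2):
            u=proj(p,(t[0]-s*.994,t[1]+s*.107,18)).astype(np.float32)
            v=cv2.getRectSubPix(hsv[:,:,1],(1,1),(float(u[0]),float(u[1])))[0,0]; pr.append(int(v))
        print(n,t,pr)
E
```

```text
bottle base side [781.2 -58.5   0. ] base scene [ 777.1 -102.     0. ] top tri (array([783.3, -80.7, 163.5]), [1.0, 1.0])
side (634.2, 48.0) [29, 29, 29, 34, 33, 25, 16, 12, 16, 13, 10, 7, 7, 7, 7, 7]
side (603.3, -97.1) [19, 18, 17, 16, 16, 17, 17, 17, 17, 17, 17, 17, 16, 16, 16, 17]
scene (636.8, 51.5) [25, 17, 10, 15, 29, 13, 10, 11, 8, 9, 10, 11, 10, 8, 9, 10]
scene (607.1, -94.1) [26, 13, 18, 28, 11, 12, 13, 11, 10, 9, 9, 9, 9, 9, 10, 10]
```

Bottle is at (782,-80) with its top at 163 mm, so a look with the TCP at (675,-35,250) clears it by about 45 mm.

move_arm --commands '[[[0.4,-0.1,0],0,1],[[0.9,-0.15,0],0,1],[[0.9,-0.15,0],0,1],[[0.9,-0.15,0],0,1],[[0.9,-0.15,0],0,1],[[0.9,-0.15,0],0,1],[[0.6,-0.05,-0.3],0,1],[[0,0,-0.8],0,1],[[0,0,-0.9],0,1],[[0,0,-0.9],0,1],[[0,0,-0.8],0,1],[[0,0,-0.5],0,1],[[0,0,-0.2],0,1],[[0,0,0],0,1],[[0,0,0],0,1],[[0,0,0],0,1]]'

```text
t: 24.2
eef_pos: [675.0, -35.2, 252.0]
tcp_rot: [3.141, 0.002, 2.937]
ft_force: [0.5, -0.1, -0.4]
opening: 0.998
grip_force: 0.0
```

```bash
python3 - <<'E'
from h import *
np.set_printoptions(precision=1,suppress=True)
s=env.state();print(s['t'],s['eef_pos'],s['ft_force'])
p=read_camera('wrist'); save(p,'tips.png'); print(ray(p,(p['cx'],p['cy']),True)[0])
for d in cut_out('stop_left',p): print('stop',round(d['confidence'],2),d['at'],onz(p,d['at'],30,True))
hsv=cv2.cvtColor(p['image'],cv2.COLOR_RGB2HSV)
for nm,t in(('L',(635.5,49.7)),('R',(605.2,-95.6))):
    print(nm,'px',proj(p,(*t,18),True))
    for off in range(-16,17,4):   # lateral offset along board y
        row=[]
        for k in range(-10,17):
            X=(t[0]-k*.994+off*.107,t[1]+k*.107+off*.994,18)
            u=proj(p,X,True); v=cv2.getRectSubPix(hsv[:,:,1],(1,1),(float(u[0]),float(u[1])))[0,0]; row.append(int(v))
        print(off,row)
E
```

```text
24.2 [675.  -35.2 252. ] [ 0.5 -0.1 -0.4]
[605.2 -21.  232.8]
stop 0.77 [428.4, 187.7] [664.3  42.7  30. ]
L px [426.7 143.9]
-16 [105, 101, 101, 103, 99, 97, 100, 98, 102, 102, 101, 101, 101, 103, 103, 101, 103, 99, 54, 9, 7, 5, 6, 7, 6, 6, 6]
-12 [103, 102, 103, 101, 100, 99, 99, 100, 101, 101, 104, 102, 101, 101, 101, 102, 101, 93, 30, 8, 7, 8, 8, 6, 6, 6, 6]
-8 [103, 102, 100, 99, 101, 100, 100, 99, 100, 101, 102, 100, 101, 103, 102, 100, 101, 77, 15, 7, 7, 6, 7, 7, 7, 7, 6]
-4 [76, 75, 80, 78, 79, 79, 79, 80, 71, 54, 23, 7, 6, 8, 15, 44, 78, 45, 11, 9, 9, 6, 8, 6, 6, 7, 7]
0 [16, 18, 17, 17, 18, 17, 14, 18, 18, 9, 5, 7, 7, 3, 4, 7, 6, 8, 6, 7, 7, 8, 7, 7, 7, 7, 6]
4 [102, 99, 102, 99, 99, 101, 101, 97, 98, 99, 97, 95, 96, 98, 99, 97, 58, 9, 7, 7, 9, 7, 7, 9, 7, 6, 7]
8 [104, 100, 98, 98, 98, 100, 97, 99, 101, 99, 98, 99, 100, 99, 97, 90, 31, 10, 8, 7, 9, 8, 9, 7, 7, 7, 7]
12 [103, 100, 98, 98, 99, 99, 98, 96, 98, 97, 97, 99, 98, 97, 96, 72, 14, 8, 7, 8, 8, 7, 8, 9, 8, 9, 10]
16 [101, 101, 99, 97, 98, 98, 96, 97, 96, 96, 98, 98, 95, 97, 92, 48, 12, 10, 10, 10, 8, 8, 7, 9, 8, 10, 
[... 335 characters left out ...]
, 102, 102, 84, 21, 9, 10, 7, 8, 8, 6, 4, 5, 6]
-4 [19, 31, 37, 37, 38, 38, 40, 40, 40, 14, 9, 4, 4, 7, 22, 63, 45, 10, 5, 7, 7, 4, 7, 6, 5, 7, 5]
0 [17, 11, 13, 17, 25, 22, 22, 17, 13, 5, 6, 7, 4, 3, 4, 6, 5, 6, 6, 7, 6, 6, 6, 6, 4, 7, 6]
4 [102, 102, 101, 100, 101, 101, 102, 103, 102, 105, 101, 103, 102, 102, 100, 75, 11, 6, 7, 7, 8, 7, 7, 6, 7, 7, 5]
8 [102, 100, 102, 100, 99, 101, 102, 102, 103, 102, 102, 103, 101, 102, 96, 43, 11, 7, 7, 7, 7, 7, 7, 6, 7, 7, 5]
12 [102, 103, 100, 101, 101, 101, 101, 104, 106, 101, 103, 103, 101, 103, 90, 36, 10, 8, 8, 8, 9, 7, 9, 8, 8, 8, 7]
16 [103, 102, 101, 102, 100, 101, 103, 102, 102, 102, 101, 101, 103, 101, 73, 18, 7, 7, 7, 6, 7, 5, 7, 7, 8, 6, 7]
```

On both screw axes there is no wood colour between the dome and the bar: saturation is at most 8, against about 100 for wood. Both tips bear to within about 0.5 mm, and the tin is centred and free. I hand in.

```bash
python3 -c "
from cell import env
print(env.job_done())"
```

```text
the job is handed in; nothing more can be done
None
```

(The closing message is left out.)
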